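# Clamp a glued acrylic bracket in the bench screw clamp

## Task

Lay the glued acrylic bracket flat on the clamp's bed with its block end towards the column, and push it between the two fences until it sits fully home against the end stop. Then wind the crank clockwise until the pad meets the block and snug it by feel, until the crank takes about half as much effort again as when it turned freely (never double, or the acrylic crazes), let go and leave it clamped. Leave the can, the lid and the offcut where they are.

Things in the scene. Friction and masses are not known exactly. Their poses are not given: they have to be found in the camera images.
- clamp: Grey C-shaped bench screw clamp, fixed. Origin: on the bench, straight under the vertical screw axis. +y runs from the open throat to the column (the way work is pushed in), z up. Bed 120 mm wide (x), y -180 to +100 mm, top 20 mm above the bench. Overarm (x +-25 mm, z 103 to 135 mm) from the column (y 65 to 100 mm) out to y = -25 mm.
- stop (a point): Middle of the end stop's face (clamp y = +30 mm), 30 mm above the bench; the bracket's block end must bear on it. Two steel fences, 10 mm high above the bed, run along clamp y from -45 to +30 mm, inner faces 53 mm apart; their flared mouths widen to 74 mm at y = -70 mm.
- screw_axis (a point): On the vertical screw axis, 176 mm above the bench, level with the knob's middle: the knob goes round it at constant height, radius 45 mm. Clockwise from above lowers the pad, 16 mm a turn; 0.6 to 1.7 turns until it meets a seated bracket. Self-locking. Free turning takes a steady 6.7 N along the circle; in contact the effort rises steeply, 1 N per 18 N of clamping; 10 N at the knob is right.
- knob_mid (a point): Middle of the crank's upright black knob: a cylinder 22 mm across, 42 mm tall (155 to 197 mm above the bench), that spins freely on its pin, so it can be held from above without turning the hand while carried round. The flat crank arm lies just under it.
- ram: The clamp's steel ram, which slides down with the screw without turning. Origin: on the screw axis, 87 mm below the lower face of its round pad (24 mm across) when the pad is screwed right in. The pad has a levelling thread and stands 0 to 4 mm lower than that, locked, different each time and not measured. Once in contact, clamping grows by about 10 N per 0.1 mm.
- plate_mid (a point): Centre of the clear acrylic bracket's base plate (50 mm wide along x, 130 mm long along y, 15 mm thick), 7.5 mm above its underside. A block 34 wide, 50 long, 22 mm tall stands on it near the +y end (y 10 to 60 mm). Overall height 37 mm, about 0.16 kg. Starts on the bench, block up. Fully home it lies 35 mm from the screw axis, on the throat side.
- block_top (a point): Centre of the top face of the bracket's block, 37 mm above the bracket's underside, on its +y half, 35 mm from plate_mid; fully home it lies straight under the pad.
- can: Bystander: closed tin, 66 mm across, 100 mm tall, standing; origin at the underside's centre.
- tin_lid: Bystander: loose round tin lid, 60 mm across, 12 mm thick; origin at the underside's centre.
- offcut: Bystander: flat plain clear acrylic plate 110 x 70 x 6 mm without a block, lying on the bench; origin at the underside's centre.
There are look-alikes about, which are no part of the job. What is shaped like the part that bears plate_mid but green or purple is not meant.

How it is judged:
By the outcome, as a careful person would: the job done as asked, in the order asked, and still so for the second after the job is handed in, with the robot touching nothing.
It also fails if it takes over 72 s, if anything falls off the work surface, if the arm or the gripper's body presses on something with over 40 N, if the wrist force passes 120 N, or if a joint passes its speed limit or range.

## Robot

A 7-joint arm with a two-finger parallel gripper is mounted at the origin on the work surface. World frame = base frame: x ahead of the robot, y to its left, z up, the work surface at z = 0. Lengths are in m, angles in rad, forces in N, time in s.
With the tool pointing down it reaches from about 0.4 to 0.875 m from the base axis. Payload 19.3 kg.
Tool frame: the origin (TCP) lies between the finger pads; the fingertips stand 11 mm ahead of it and the grasp point (between the pads) lies 8 mm behind it; x points along the fingers, z is the direction in which the jaws open and shut, and the axes are right-handed (so a half turn about x gives the same grasp; the last joint's range is limited). The gripper opens to 85 mm and grips with 20 to 120 N. Pads are 22 mm wide; open, the fingers measure 114 mm over their backs; the gripper's body (76 mm by 85 mm) begins 54 mm behind the grasp point. The pads swing forward as they close: fully open they stand 13 mm farther back than shut.
Start: joints at [1.053, 0.521, -0.036, 1.599, 0.021, 1.021, -0.113], TCP at [0.271, -0.563, 0.242] pointing down, gripper open.
Joint ranges: [-2.91, 2.91], [-0.3, 2.13], [-1.5, 1.42], [0.17, 2.43], [-1.26, 4.41], [0.16, 1.93], [-2.52, 2.52]. Speed limits (rad/s): [1.89, 1.89, 2.39, 2.39, 3.01, 3.01, 3.01].

## Interface

Orientations are given as a rotation vector (axis times angle).
In Python, from plant import arm gives the robot as it stands.
- The arm moves only by the shell command python3 -m jog 'ROWS' [OPENING]. ROWS is JSON, a list that holds one entry, the list of rows, each a list of 6 numbers: the shift along the world's x, y, z in mm, then the turn, a rotation vector about the world's x, y, z in rad. In form: [[[dx, dy, dz, rx, ry, rz], ...]]. A call has exactly 10 rows; each row is the pose to reach, as a shift and turn from the pose measured when the call began; what a row does not reach only later rows make up. A row lasts 1/8 s, in which the tool goes at most 62.5 mm and 10.7 degrees, less where a joint would pass 70% of its speed; a pose out of reach is approached as far as the arm can. A call with a gripper value outside its range is refused whole. OPENING is the closure in counts, from 0 (fully open) to 255 (shut), set as the call begins (- or left out, the last holds). The fingers move at their own pace and stop on an object; the grip force is fixed at half the most. Time passes only in rows, so rows that repeat a pose let the fingers close, or fill a call up. It gives the time, the measured TCP pose, the force and the opening at its end, in the units of the state.
- arm.read_state(): the state, without advancing time (a new reading comes with each control period).
- arm.camera(name): name is "side" or "top"; returns a dict with "color" (384x512x3 uint8, blue, green, red), "z_map" (384x512 float32, m along the optical axis (not along the pixel's ray), 0 where there is no reading), "fx", "fy", "cx", "cy" (pixels), "R" (3x3) and "t" (3): a world point X has camera coordinates R X + t. Camera axes: x right, y down, z forward; pixel columns grow to the right and rows downward; lengths in m; the calibration is good to about 2 mm. A picture is of the moment at which its call begins.
- arm.close_job(): hands the job in, once; it reports no verdict.
Trained networks look in a picture, given as the dict that the camera call returned (one of the last four; its "shot" number tells which), for a name from the list of things; names that differ only in an ending like _2 or _b are one class to them, and where a whole thing is asked for, a point or a joint stands for the part that bears it (a point fixed in the world has none). Each returns a list of dicts, best first, with "confidence" (0 to 1); they miss things now and then, are a little off and sometimes report something else, mostly with a low value. They report only what shows in the picture. A call takes as long as a camera call. They do not tell look-alikes from the thing itself.
- arm.regions_of(query, picture): "region" (384x512 bool, what is visible of it) and "bbox" ([left, top, right, bottom] in pixels, round what is visible of it).
The state is a dict: "time_s": time; "q": joint angles; "dq": joint speeds; "joint_efforts": joint torques, N m; "tool_pos": TCP position; "tcp_rot": TCP orientation; "force": force on the tool from outside, world axes, zero at the start; "moment": the same for the moment, N m; "width": finger opening in m.
Only numpy, scipy, OpenCV 4.12 (cv2) and the standard library are available. Lean on these libraries where they do the work, as an engineer would, in place of code of your own. Each camera call takes 0.05 s, during which the arm holds its last target. There are 200 camera calls.

## Working session

There is one attempt and no reset: what is moved stays moved. The work goes in short steps, Python scripts to look and compute and a shell command to move; the robot and the scene stay as the last step left them, time stands still between calls to the robot, and variables do not carry over. Pictures are saved under pics/ and viewed, about 8 in all and at most 12, crops included, and the job is handed in when it is done.

```bash
ls; mkdir -p pics; cat > h.py <<'E'
import numpy as np, cv2
from plant import arm
def pts(p, mask=None):
    z=p["z_map"]; v,u=np.nonzero((z>0)&(mask if mask is not None else True))
    d=z[v,u]; c=np.stack([(u-p["cx"])/p["fx"]*d,(v-p["cy"])/p["fy"]*d,d],1)
    return (c-p["t"])@p["R"], u, v
def ray(p,u,v,h):
    "world point on pixel ray at height h"
    R=p["R"];o=-R.T@p["t"];d=R.T@np.array([(u-p["cx"])/p["fx"],(v-p["cy"])/p["fy"],1]);return o+d*(h-o[2])/d[2]
def proj(p,X):
    c=p["R"]@np.array(X)+p["t"];return c[0]/c[2]*p["fx"]+p["cx"],c[1]/c[2]*p["fy"]+p["cy"]
E
python3 - <<'E'
from h import *
s=arm.read_state();print({k:np.round(v,3) for k,v in s.items()})
ims=[]
for n in("top","side"):
    p=arm.camera(n); cv2.imwrite(f"pics/{n}0.png",p["color"]); print(n,-p["R"].T@p["t"],p["fx"])
    for q in("clamp","plate_mid","knob_mid","ram","can","tin_lid","offcut"):
        for r in arm.regions_of(q,p)[:4]:
            P,_,_=pts(p,r["region"]); m=np.median(P,0) if len(P) else None
            print(n,q,round(r["confidence"],2),np.round(r["bbox"]),np.round(m,3) if m is not None else None, r["region"].sum())
E
```

```text
pics
{'time_s': np.float64(0.0), 'q': array([ 1.053,  0.522, -0.036,  1.6  ,  0.021,  1.021, -0.113]), 'dq': array([-0.001,  0.001,  0.   , -0.001, -0.001, -0.   , -0.001]), 'joint_efforts': array([ 1.0000e-03, -9.2710e+01,  1.9810e+00, -3.6994e+01,  1.8000e-02,
        8.0000e-03, -0.0000e+00]), 'tool_pos': array([ 0.27 , -0.563,  0.242]), 'tcp_rot': array([ 0.874,  1.389, -0.873]), 'force': array([ 0.625,  0.264, -0.271]), 'moment': array([-0.056, -0.011, -0.042]), 'width': np.float64(0.085)}
top [ 0.3432273  -0.02828886  1.46583935] 472.21828272032843
top clamp 0.8 [162. 150. 261. 193.] [0.567 0.135 0.022] 3701
top plate_mid 0.87 [381. 222. 432. 247.] [ 0.405 -0.453  0.015] 755
top plate_mid 0.84 [330. 188. 376. 218.] [ 0.493 -0.287  0.015] 738
top can 0.9 [105. 202. 136. 222.] [0.445 0.397 0.097] 575
top tin_lid 0.69 [117. 126. 135. 144.] [0.695 0.429 0.012] 280
top offcut 0.91 [323. 128. 364. 165.] [ 0.679 -0.265  0.005] 704
side [-0.07265426  0.7708607   0.98001533] 375.23722334409644
side clamp 0.74 [176. 176. 250. 256.] [0.56  0.175 0.023] 2898
side clamp 0.29 [170. 268. 201. 309.] [0.432 0.417 0.088] 761
side plate_mid 0.71 [313. 176. 353. 194.] [ 0.328 -0.27   0.015] 490
side plate_mid 0.71 [322. 141. 351. 166.] [ 0.402 -0.458  0.016] 309
side plate_mid 0.63 [282. 158. 314. 178.] [ 0.493 -0.268  0.017] 362
side knob_mid 0.27 [251. 149. 271. 166.] [ 0.677 -0.264  0.007] 272
side knob_mid 0.26 [172. 269. 198. 306.] [0.433 0.416 0.087] 818
side can 0.89 [171. 268. 201. 306.] [0.432 0.416 0.088] 789
side can 0.3 [176. 177. 248. 253.] [0.56  0.175 0.024] 2768
side tin_lid 0.79 [116. 253. 135. 270.] [0.693 0.429 0.013] 228
side tin_lid 0.5 [283. 157. 313. 177.] [ 0.493 -0.269  0.017] 350
side offcut 0.58 [247. 148. 269. 164.] [ 0.679 -0.263  0.007] 255
side offcut 0.19 [279. 158. 316. 178.] [ 0.493 -0.272  0.017] 375
```

View pics/top0.png

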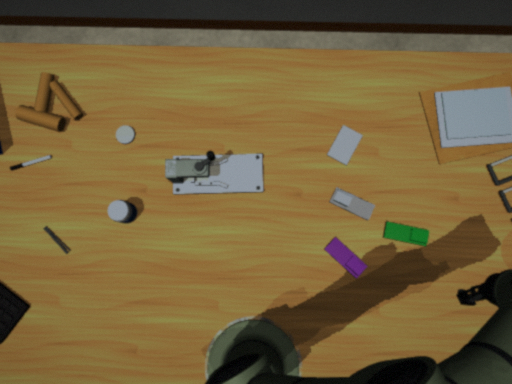

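View pics/side0.png

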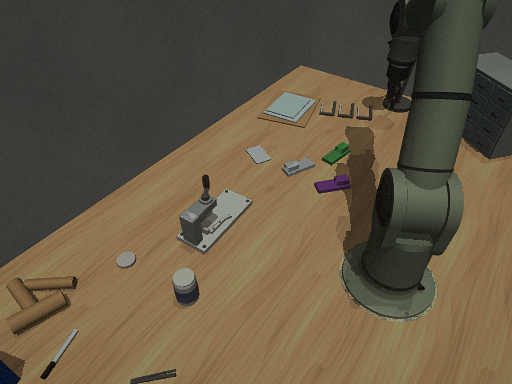

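Candidates for the bracket in the top picture are the clear/grey one at (351,203), the green one at (405,233), the purple one at (345,257) and the plain offcut at (345,145). The description fits the clear one at (351,203). I'll check it in a crop and fit both poses.

```bash
python3 - <<'E'
from h import *
p=arm.camera("top"); c=p["color"]
a=cv2.resize(c[180:226,322:384],None,fx=6,fy=6,interpolation=cv2.INTER_CUBIC)
b=cv2.resize(c[140:204,155:270],None,fx=6,fy=6,interpolation=cv2.INTER_CUBIC)
o=np.zeros((a.shape[0]+b.shape[0],max(a.shape[1],b.shape[1]),3),np.uint8);o[:a.shape[0],:a.shape[1]]=a;o[a.shape[0]:,:b.shape[1]]=b
cv2.imwrite("pics/crop1.png",cv2.resize(o,None,fx=.85,fy=.85))
q=arm.camera("side")
def rect(P,n):
    r=cv2.minAreaRect((P[:,:2]*1000).astype(np.float32));print(n,np.round(cv2.boxPoints(r)).tolist(),np.round(r[0],1),np.round(r[1],1),round(r[2],1),len(P))
for n,pp in(("top",p),("side",q)):
    P,u,v=pts(pp)
    m=(np.abs(P[:,0]-.493)<.1)&(np.abs(P[:,1]+.277)<.1)&(P[:,2]>.008)
    m&=P[:,2]<.06
    B=P[m]; rect(B,n+" bracket"); t=B[(B[:,2]>.03)]; rect(t,n+" block"); print(np.median(t,0),np.percentile(t[:,2],[10,90]),np.mean(t,0))
    m=(P[:,0]>.45)&(P[:,0]<.72)&(P[:,1]>-.05)&(P[:,1]<.35)
    C=P[m]; L=C[(C[:,2]>.014)&(C[:,2]<.026)];rect(L,n+" bed")
    L=C[(C[:,2]>.12)&(C[:,2]<.14)];rect(L,n+" overarm");print(len(C[C[:,2]>.142]))
    k=C[C[:,2]>.185];print("knobtop",np.round(k.mean(0),4) if len(k) else 0,len(k))
E
```

```text
top bracket [[409.0, -180.0], [429.0, -381.0], [573.0, -367.0], [553.0, -166.0]] [ 491.1 -273.4] [144.6 201.9] 5.6 706
top block [[482.0, -272.0], [514.0, -286.0], [534.0, -241.0], [502.0, -226.0]] [ 508.1 -256.2] [50.1 35.7] 66.1 189
[ 0.50767728 -0.25708265  0.03677416] [0.03322355 0.04111847] [ 0.50801542 -0.25642755  0.03686182]
top bed [[509.0, 265.0], [522.0, -13.0], [643.0, -7.0], [629.0, 271.0]] [575.9 129. ] [121.  278.1] 2.8 2323
top overarm [[540.0, 267.0], [549.0, 142.0], [604.0, 146.0], [595.0, 271.0]] [572.2 206.2] [ 55. 125.] 4.1 610
235
knobtop [0.5997 0.1328 0.1957] 52
side bracket [[366.0, -305.0], [492.0, -362.0], [547.0, -241.0], [421.0, -184.0]] [ 456.9 -273. ] [133.5 138.4] 65.6 324
side block [[482.0, -274.0], [519.0, -290.0], [540.0, -240.0], [502.0, -224.0]] [ 510.8 -257. ] [53.3 41.1] 67.2 88
[ 0.50795364 -0.25546879  0.03778139] [0.03346048 0.0403819 ] [ 0.50831565 -0.25565918  0.03722663]
side bed [[509.0, 266.0], [521.0, -16.0], [643.0, -11.0], [631.0, 271.0]] [575.8 127.8] [122.1 282.4] 2.5 1401
side overarm [[541.0, 268.0], [544.0, 142.0], [600.0, 144.0], [597.0, 269.0]] [570.5 205.8] [ 56.  125.7] 1.7 468
204
knobtop [0.5994 0.1347 0.1945] 42
```

View pics/crop1.png

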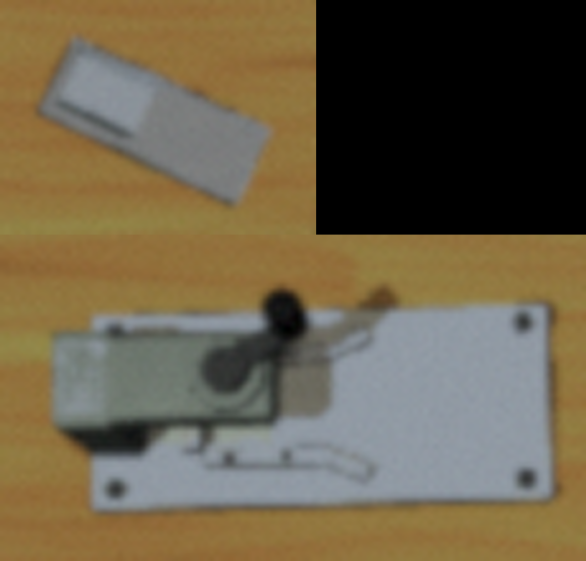

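The crop confirms the clear bracket, with its block at the upper-left end. The clamp's column is on the left, and its throat opens to the right (world -y).

```bash
python3 - <<'E'
from h import *
from scipy.spatial.transform import Rotation as Ro
s=arm.read_state();R=Ro.from_rotvec(s["tcp_rot"]).as_matrix();print(np.round(R,3),s["tool_pos"])
z=R[:,2];a=np.degrees(np.arctan2(z[1],z[0]));print(a)
for t in(-24,2.6):
    d=(t-a+90)%180-90;print(t,d,np.radians(d))
print(np.array([508,-256.5,130])-np.array(s["tool_pos"])*1000)
psi=np.radians(2.6);ey=np.array([-np.sin(psi),np.cos(psi)]);ex=np.array([np.cos(psi),np.sin(psi)]);O=np.array([574,168.5])
for y in(-35,-130,-95):print(y,O+y*ey)
k=np.array([599.6,133.8])-O;print("knob",k@ex,k@ey,np.hypot(*k))
E
```

```text
[[ 0.     0.901  0.433]
 [ 0.     0.433 -0.901]
 [-1.     0.    -0.   ]] [ 0.27059999 -0.56339065  0.2422911 ]
-64.3463160269355
-24 40.34631602693548 0.7041760557201814
2.6 66.9463160269355 1.1684336367506734
[ 237.40000865  306.89065473 -112.29109623]
-35 [575.58770458 133.53603006]
-130 [579.89718846  38.63382593]
-95 [578.30948387  73.59779587]
knob 23.999550898557214 -35.82557126784669 43.12134042443486
```

```bash
python3 -m jog '[[[24,31,-10,0,0,0.07],[55,70,-22,0,0,0.17],[90,116,-40,0,0,0.29],[126,163,-58,0,0,0.41],[162,209,-75,0,0,0.53],[198,256,-92,0,0,0.63],[225,291,-105,0,0,0.69],[237,307,-112,0,0,0.704],[237,307,-112,0,0,0.704],[237,307,-112,0,0,0.704]]]' 0; python3 - <<'E'
from h import *
for n in("top","side"):
    p=arm.camera(n);cv2.imwrite(f"pics/{n}2.png",p["color"])
    P,u,v=pts(p);m=(np.abs(P[:,0]-.508)<.05)&(np.abs(P[:,1]+.256)<.05)&(P[:,2]>.03)&(P[:,2]<.045)
    B=P[m];print(n,len(B),B.mean(0),cv2.minAreaRect((B[:,:2]*1000).astype(np.float32)))
E
```

```text
time_s: 2.15
tool_pos: [0.5069, -0.2578, 0.1306]
tcp_rot: [0.33, 1.545, -0.331]
force: [-0.5, -0.4, 0.1]
width: 0.0855
top 80 [ 0.51315303 -0.2426714   0.03635871] ((513.5252685546875, -243.6871795654297), (22.609312057495117, 33.450565338134766), 66.65193176269531)
side 87 [ 0.50908947 -0.25543374  0.03728193] ((510.54278564453125, -256.70111083984375), (51.49029541015625, 43.07541275024414), 67.0435562133789)
```

```bash
python3 -m jog '[[[1,1,-15,0,0,0],[1,1,-35,0,0,0],[1,1,-58,0,0,0],[1,1,-78,0,0,0],[1,1,-92,0,0,0],[1,1,-98,0,0,0],[1,1,-100,0,0,0],[1,1,-100,0,0,0],[1,1,-100,0,0,0],[1,1,-100,0,0,0]]]' 0; python3 -m jog '[[[0,0,0,0,0,0],[0,0,0,0,0,0],[0,0,0,0,0,0],[0,0,0,0,0,0],[0,0,0,0,0,0],[0,0,0,0,0,0],[0,0,0,0,0,0],[0,0,0,0,0,0],[0,0,0,0,0,0],[0,0,0,0,0,0]]]' 255
python3 - <<'E'
from h import *
p=arm.camera("side");c=p["color"][130:210,250:370];cv2.imwrite("pics/grasp.png",cv2.resize(c,None,fx=5,fy=5,interpolation=cv2.INTER_CUBIC))
E
```

```text
time_s: 3.5
tool_pos: [0.5081, -0.2569, 0.031]
tcp_rot: [0.33, 1.545, -0.331]
force: [-0.7, 0.3, 0.9]
width: 0.0853
time_s: 4.75
tool_pos: [0.5083, -0.257, 0.0314]
tcp_rot: [0.33, 1.544, -0.331]
force: [-0.6, 0.7, 7.3]
width: 0.0323
```

View pics/grasp.png

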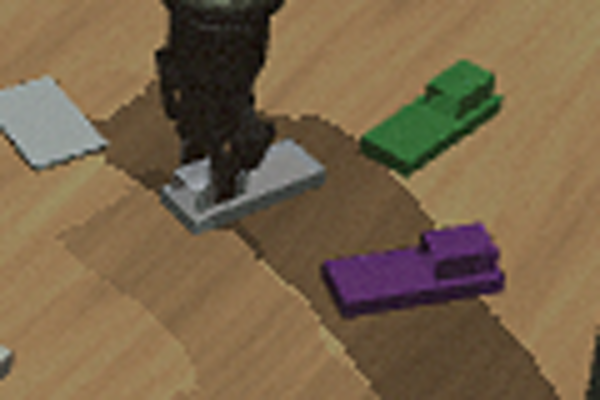

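The picture shows the fingers on the clear bracket's block at crop (235,170), with a width of 32 mm. Next I'll lift it and carry it to the throat.

```bash
python3 -m jog '[[[0,0,15,0,0,0],[0,0,40,0,0,0],[2,12,60,0,0,0.02],[8,40,65,0,0,0.06],[18,85,65,0,0,0.13],[29,134,65,0,0,0.21],[40,183,65,0,0,0.28],[51,232,65,0,0,0.35],[61,277,65,0,0,0.41],[66,300,65,0,0,0.44]]]'; python3 -m jog '[[[2,10,0,0,0,0.012],[4,17,0,0,0,0.024],[4,20,0,0,0,0.024],[4,20,0,0,0,0.024],[4,20,0,0,0,0.024],[4,20,0,0,0,0.024],[4,20,0,0,0,0.024],[4,20,0,0,0,0.024],[4,20,0,0,0,0.024],[4,20,0,0,0,0.024]]]'
python3 - <<'E'
from h import *
p=arm.camera("top");q=arm.camera("side")
a=cv2.resize(p["color"][135:215,150:290],None,fx=4,fy=4,interpolation=cv2.INTER_CUBIC);b=cv2.resize(q["color"][130:270,160:300],None,fx=4,fy=4,interpolation=cv2.INTER_CUBIC)[:, :560]
cv2.imwrite("pics/carry.png",cv2.resize(np.vstack([a,b]),None,fx=.66,fy=.66))
E
```

```text
time_s: 6.05
tool_pos: [0.5744, 0.0467, 0.0972]
tcp_rot: [-0.018, 1.569, 0.019]
force: [0.8, -0.2, -1.6]
width: 0.0325
time_s: 7.3
tool_pos: [0.5784, 0.0666, 0.0972]
tcp_rot: [-0.037, 1.568, 0.038]
force: [0.4, -0.5, -1.3]
width: 0.033
```

View pics/carry.png

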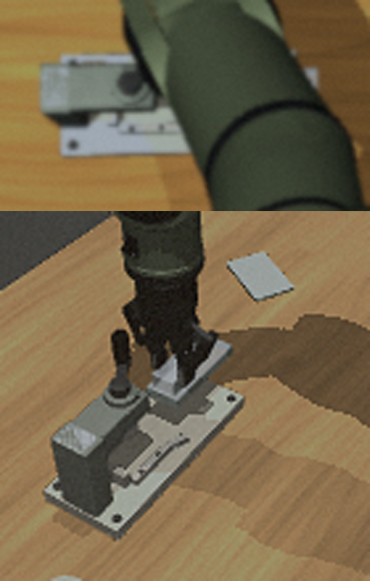

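```bash
python3 -m jog '[[[0,-1,-8,0,0,0],[0,-1,-18,0,0,0],[0,-1,-28,0,0,0],[0,-1,-36,0,0,0],[0,-1,-41,0,0,0],[0,-1,-44,0,0,0],[0,-1,-45.5,0,0,0],[0,-1,-46,0,0,0],[0,-1,-46,0,0,0],[0,-1,-46,0,0,0]]]'; python3 -m jog '[[[0,0,0,0,0,0],[0,0,0,0,0,0],[0,0,0,0,0,0],[0,0,0,0,0,0],[0,0,0,0,0,0],[0,0,0,0,0,0],[0,0,10,0,0,0],[0,-5,30,0,0,0],[0,-25,50,0,0,0],[0,-60,65,0,0,0]]]' 0
python3 -m jog '[[[0,-30,10,0,0,0],[0,-70,10,0,0,0],[0,-110,10,0,0,0],[0,-130,10,0,0,0],[0,-140,10,0,0,0],[0,-140,10,0,0,0],[0,-140,10,0,0,0],[0,-140,10,0,0,0],[0,-140,10,0,0,0],[0,-140,10,0,0,0]]]' 150
cat > look.py <<'E'
from h import *
import sys
for n in("top","side"):
    p=arm.camera(n)
    if len(sys.argv)>1:cv2.imwrite(f"pics/{n}{sys.argv[1]}.png",p["color"])
    psi=np.radians(2.6);ey=np.array([-np.sin(psi),np.cos(psi)]);ex=np.array([np.cos(psi),np.sin(psi)]);O=np.array([574,168.5])
    P,u,v=pts(p);d=P[:,:2]*1000-O;c=np.stack([d@ex,d@ey,P[:,2]*1000],1)
    for nm,lo,hi in(("plate",28,44),("block",50,63)):
        m=(np.abs(c[:,0])<50)&(c[:,1]>-240)&(c[:,1]<-28)&(c[:,2]>lo)&(c[:,2]<hi);B=c[m]
        if len(B)>10:
            r=cv2.minAreaRect(B[:,:2].astype(np.float32));print(n,nm,len(B),"mean",B.mean(0).round(1),"min",B.min(0).round(1),"max",B.max(0).round(1),np.round(r[0],1),np.round(r[1],1),round(r[2],1))
    m=(np.hypot(c[:,0],c[:,1])<70)&(c[:,2]>188)&(c[:,2]<204);print("knob",c[m].mean(0).round(1),m.sum())
E
python3 look.py 3
```

```text
time_s: 8.65
tool_pos: [0.5785, 0.0657, 0.0515]
tcp_rot: [-0.037, 1.568, 0.038]
force: [-1.9, -0.3, 4.1]
width: 0.0329
time_s: 9.9
tool_pos: [0.579, 0.0059, 0.1189]
tcp_rot: [-0.038, 1.566, 0.04]
force: [0.5, -0.9, -0.7]
width: 0.0853
time_s: 11.15
tool_pos: [0.579, -0.1339, 0.1288]
tcp_rot: [-0.039, 1.566, 0.04]
force: [-0.4, 0.5, -0.9]
width: 0.0351
top plate 547 mean [  -2.1 -140.    34.2] min [ -46.3 -202.6   28. ] max [ 43.3 -30.1  43.5] [  -1.6 -116.4] [172.8  88. ] 89.1
top block 190 mean [  -0.9 -102.7   56.6] min [ -18.4 -127.3   50.5] max [ 16.7 -78.1  62.8] [  -1.2 -102.8] [48.9 35.1] 89.0
knob [ 24.3 -36.8 195.8] 52
side plate 298 mean [  -8.  -133.2   35. ] min [ -45.8 -207.4   28. ] max [ 27.7 -31.1  44. ] [  -3.9 -117. ] [ 66.2 179.3] 9.5
side block 117 mean [  -0.8 -102.    57.1] min [ -18.3 -130.9   50.1] max [ 19.7 -78.6  61.7] [   0.6 -103.9] [51.6 38.1] 86.2
knob [ 24.8 -35.8 195.5] 35
```

```bash
python3 -m jog '[[[2,20,-8,0,0,0],[5,45,-25,0,0,0],[6,60,-45,0,0,0],[6,60,-65,0,0,0],[6,60,-82,0,0,0],[6,60,-92,0,0,0],[6,60,-95,0,0,0],[6,60,-95,0,0,0],[6,60,-95,0,0,0],[6,60,-95,0,0,0]]]' 195; python3 -m jog '[[[0,5,0,0,0,0],[0,13,0,0,0,0],[-1,23,0,0,0,0],[-1,33,0,0,0,0],[-2,43,0,0,0,0],[-2,53,0,0,0,0],[-3,63,0,0,0,0],[-3,73,0,0,0,0],[-4,80,0,0,0,0],[-4,84,0,0,0,0]]]'; python3 look.py 4
```

```text
time_s: 12.5
tool_pos: [0.5852, -0.0742, 0.0343]
tcp_rot: [-0.038, 1.565, 0.04]
force: [-0.4, -1.2, 0.2]
width: 0.02
time_s: 13.75
tool_pos: [0.5811, 0.0103, 0.0343]
tcp_rot: [-0.039, 1.565, 0.04]
force: [-0.4, -2.4, -0.2]
width: 0.02
top plate 227 mean [ -7.6 -66.8  33.8] min [ -45.1 -110.4   28. ] max [ 46.2 -28.2  42.1] [ -1.3 -58.4] [86.  74.3] 25.4
top block 157 mean [ -0.6 -49.6  56.7] min [-17.5 -70.   50.6] max [ 17.2 -29.5  62.5] [ -0.2 -49.7] [40.5 34.8] 89.7
knob [ 24.8 -37.  195.8] 48
side plate 298 mean [  -7.1 -100.5   35.2] min [ -43.3 -163.1   28. ] max [ 30.2 -28.7  43.9] [ -5.2 -95.4] [ 62.3 139.2] 13.6
side block 108 mean [ -2.8 -78.   57.4] min [ -22.7 -166.1   50.6] max [ 24.  -28.5  62.7] [  2.8 -97.4] [136.4  46.6] 87.8
knob [ 24.6 -35.3 196. ] 34
```

```bash
python3 -m jog '[[[0,3,0,0,0,0],[0,9,0,0,0,0],[-1,16,0,0,0,0],[-1,22,0,0,0,0],[-1,28,0,0,0,0],[-1,33,0,0,0,0],[-2,37,0,0,0,0],[-2,39,0,0,0,0],[-2,40,0,0,0,0],[-2,41,0,0,0,0]]]'; python3 -m jog '[[[0,0.5,0,0,0,0],[0,1,0,0,0,0],[0,1.5,0,0,0,0],[0,2,0,0,0,0],[0,2.5,0,0,0,0],[0,3,0,0,0,0],[0,3,0,0,0,0],[0,3,0,0,0,0],[0,3,0,0,0,0],[0,3,0,0,0,0]]]'
```

```text
time_s: 15.1
tool_pos: [0.5792, 0.0512, 0.0343]
tcp_rot: [-0.039, 1.565, 0.04]
force: [0.1, -0.8, 0.3]
width: 0.0201
time_s: 16.35
tool_pos: [0.5792, 0.0542, 0.0343]
tcp_rot: [-0.039, 1.565, 0.04]
force: [-0.3, 0.2, 0.3]
width: 0.02
```

```bash
python3 -m jog '[[[0,0.5,0,0,0,0],[0,1,0,0,0,0],[0,1.5,0,0,0,0],[0,2,0,0,0,0],[0,2.5,0,0,0,0],[0,3,0,0,0,0],[0,3,0,0,0,0],[0,3,0,0,0,0],[0,3,0,0,0,0],[0,3,0,0,0,0]]]'; python3 look.py 5
```

```text
time_s: 17.6
tool_pos: [0.5792, 0.0563, 0.0343]
tcp_rot: [-0.039, 1.566, 0.039]
force: [0.4, -6.3, 1.5]
width: 0.0199
top plate 75 mean [-24.2 -42.1  33.8] min [-44.4 -63.7  28. ] max [ -0.8 -28.   42.1] [-25.7 -40.5] [53.6 26. ] 25.4
knob [nan nan nan] 0
side plate 254 mean [ -5.4 -71.4  35.2] min [ -44.3 -123.8   28.1] max [ 28.5 -28.6  43.3] [ -8.4 -76.5] [71.1 96.7] 2.8
side block 31 mean [   1.6 -107.7   56.5] min [ -23.5 -125.3   50.7] max [ 21.6 -99.9  62.9] [  -2.  -106.7] [25.  41.4] 71.0
knob [ 24.3 -36.4 195.1] 36look.py:12: RuntimeWarning: Mean of empty slice.
  m=(np.hypot(c[:,0],c[:,1])<70)&(c[:,2]>188)&(c[:,2]<204);print("knob",c[m].mean(0).round(1),m.sum())
  ret = um.true_divide(
```

```bash
python3 -m jog '[[[0,0.5,0,0,0,0],[0,1,0,0,0,0],[0,1.5,0,0,0,0],[0,2,0,0,0,0],[0,2.5,0,0,0,0],[0,2.5,0,0,0,0],[0,2.5,0,0,0,0],[0,2.5,0,0,0,0],[0,2.5,0,0,0,0],[0,2.5,0,0,0,0]]]'; python3 -m jog '[[[0,-3,0,0,0,0],[0,-12,0,0,0,0],[0,-30,5,0,0,0],[0,-50,15,0,0,0],[0,-75,40,0,0,0],[0,-100,65,0,0,0],[0,-125,90,0,0,0],[0,-140,110,0,0,0],[0,-140,120,0,0,0],[0,-140,120,0,0,0]]]' 120; python3 look.py 6 2>/dev/null; python3 - <<'E'
import cv2,numpy as np
a=cv2.resize(cv2.imread("pics/top6.png")[140:204,155:270],None,fx=5,fy=5,interpolation=cv2.INTER_CUBIC);b=cv2.resize(cv2.imread("pics/side6.png")[165:265,165:280],None,fx=5,fy=5,interpolation=cv2.INTER_CUBIC)
cv2.imwrite("pics/home.png",cv2.resize(np.vstack([a,b]),None,fx=.73,fy=.73))
E
```

```text
time_s: 18.95
tool_pos: [0.5793, 0.0564, 0.0343]
tcp_rot: [-0.04, 1.566, 0.035]
force: [0.3, -13.8, 3.1]
width: 0.0199
time_s: 20.2
tool_pos: [0.5793, -0.0833, 0.1547]
tcp_rot: [-0.04, 1.565, 0.035]
force: [-0.5, 0.0, 0.3]
width: 0.0452
top plate 437 mean [ -0.4 -62.5  34.1] min [ -44.8 -163.2   28. ] max [ 46.2 -28.   43.1] [ -2.1 -94. ] [133.6  90.3] 84.4
knob [ 24.5 -36.9 195.6] 51
side plate 233 mean [ -6.6 -66.6  35. ] min [ -45.  -103.8   28. ] max [ 27.7 -28.1  42.7] [ -6.6 -66.2] [71.7 75.8] 83.7
knob [ 24.  -35.  195.7] 37
```

View pics/home.png

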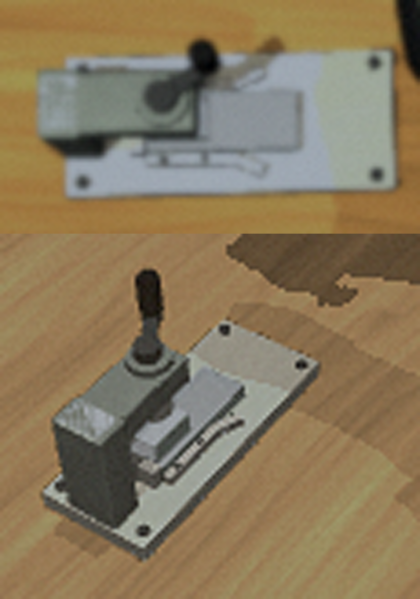

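The picture shows the bracket between the fences with its block under the pad. It stalled at 14 N with no further travel, so it is home. Next is the knob.

```bash
python3 -m jog '[[[0,3,25,0,0,0],[3,20,60,0,0,0],[7,60,85,0,0,0],[11,105,90,0,0,0],[15,150,90,0,0,0],[19,190,90,0,0,0],[20.7,211,90,0,0,0],[20.7,216.7,90,0,0,0],[20.7,216.7,90,0,0,0],[20.7,216.7,90,0,0,0]]]' 75; python3 -m jog '[[[0,0,-10,0,0,0],[0,0,-25,0,0,0],[0,0,-42,0,0,0],[0,0,-56,0,0,0],[0,0,-66,0,0,0],[0,0,-70,0,0,0],[0,0,-71,0,0,0],[0,0,-71,0,0,0],[0,0,-71,0,0,0],[0,0,-71,0,0,0]]]'; python3 -m jog '[[[0,0,0,0,0,0],[0,0,0,0,0,0],[0,0,0,0,0,0],[0,0,0,0,0,0],[0,0,0,0,0,0],[0,0,0,0,0,0],[0,0,0,0,0,0],[0,0,0,0,0,0],[0,0,0,0,0,0],[0,0,0,0,0,0]]]' 255; python3 look.py 7 2>/dev/null
```

```text
time_s: 21.55
tool_pos: [0.5998, 0.1323, 0.2436]
tcp_rot: [-0.039, 1.567, 0.034]
force: [-0.3, -0.0, 1.1]
width: 0.0604
time_s: 22.8
tool_pos: [0.5999, 0.1323, 0.1729]
tcp_rot: [-0.039, 1.566, 0.034]
force: [0.6, 0.4, 0.8]
width: 0.0602
time_s: 24.05
tool_pos: [0.6005, 0.1321, 0.1733]
tcp_rot: [-0.039, 1.565, 0.034]
force: [3.5, -2.0, 5.5]
width: 0.0201
knob [nan nan nan] 0
side plate 232 mean [ -6.7 -66.9  35.1] min [ -44.  -102.7   28.5] max [ 27.2 -28.1  40.1] [ -7.9 -65.2] [73.1 71.9] 88.1
knob [ 24.7 -31.8 195.2] 58
```

```bash
cat > gap.py <<'E'
from h import *
import sys
p=arm.camera("side");psi=np.radians(2.6)
P,u,v=pts(p);d=P[:,:2]*1000-[573.6,169.1];ex=np.array([np.cos(psi),np.sin(psi)]);ey=np.array([-np.sin(psi),np.cos(psi)])
c=np.stack([d@ex,d@ey,P[:,2]*1000],1)
m=(np.abs(c[:,0])<30)&(c[:,1]>-40)&(c[:,1]<20)&(c[:,2]>45)&(c[:,2]<112)&(u>0)
for a,b in sorted(zip(zip(v[m],u[m]),c[m].round().astype(int).tolist())):print(int(a[0]),int(a[1]),b,end=" ; ")
print()
for z in(57,67,75,84,103):
    X=np.array([573.6,169.1]);print(z,np.round(proj(p,[X[0]/1000,X[1]/1000,z/1000]),1))
f=8;o=cv2.resize(p["color"][185:250,180:260],None,fx=f,fy=f,interpolation=cv2.INTER_CUBIC);cv2.imwrite(f"pics/gap{sys.argv[1]}.png",cv2.convertScaleAbs(o,alpha=1.5))
E
python3 gap.py 0 | cut -c1-9000
python3 - <<'E'
import numpy as np
r=45;t0=-53.0
for d in list(range(0,361,10)):
    t=np.radians(t0-d);print(d,np.round([r*(np.cos(t)-np.cos(np.radians(t0))),r*(np.sin(t)-np.sin(np.radians(t0)))],1),end=' ')
E
```

```text
205 216 [-23, -21, 109] ; 206 214 [-21, -14, 110] ; 206 215 [-23, -17, 109] ; 207 213 [-23, -7, 112] ; 207 214 [-22, -12, 107] ; 208 212 [-23, -2, 111] ; 208 213 [-25, -4, 111] ; 209 212 [-22, -2, 107] ; 210 210 [-22, 8, 110] ; 210 211 [-22, 3, 106] ; 211 209 [-20, 12, 108] ; 211 210 [-23, 9, 107] ; 211 211 [-4, -15, 76] ; 211 212 [-10, -14, 80] ; 212 208 [-22, 19, 111] ; 212 209 [-21, 13, 105] ; 212 210 [-6, -8, 79] ; 212 211 [-11, -7, 83] ; 212 212 [-12, -10, 80] ; 213 208 [-22, 19, 107] ; 213 209 [-9, 1, 82] ; 213 210 [-10, -3, 80] ; 213 211 [-14, -3, 82] ; 213 212 [-13, -9, 77] ; 213 213 [-4, -24, 58] ; 213 214 [-5, -27, 56] ; 214 208 [-7, 5, 80] ; 214 209 [-10, 2, 80] ; 214 210 [-15, 3, 84] ; 214 211 [-16, -1, 80] ; 214 212 [-3, -19, 58] ; 214 213 [-6, -20, 58] ; 214 214 [-10, -21, 60] ; 214 215 [-12, -24, 58] ; 214 216 [-16, -25, 60] ; 215 206 [-5, 12, 80] ; 215 207 [-6, 8, 78] ; 215 208 [-9, 7, 79] ; 215 209 [-12, 5, 78] ; 215 210 [-17, 5, 82] ; 215 211 [-5, -12, 60] ; 215 212 [-5, -17, 55] ; 215 213 [-10, -16, 59] ; 215 214 [-12, -19, 58] ; 215 215 [-14, -22, 56] ; 215 216 [-
[... 1778 characters left out ...]
57 [207.8 217.1]
67 [207.5 215.1]
75 [207.3 213.4]
84 [207.  211.5]
103 [206.5 207.5]
0 [0. 0.] 10 [-6.7 -4.2] 20 [-13.9  -7.1] 30 [-21.6  -8.7] 40 [-29.4  -9. ] 50 [-37.2  -7.9] 60 [-44.7  -5.5] 70 [-51.6  -1.8] 80 [-57.8   3. ] 90 [-63.    8.9] 100 [-67.2  15.5] 110 [-70.1  22.8] 120 [-71.7  30.5] 130 [-72.   38.3] 140 [-70.9  46.1] 150 [-68.5  53.5] 160 [-64.8  60.4] 170 [-60.   66.6] 180 [-54.2  71.9] 190 [-47.5  76. ] 200 [-40.2  79. ] 210 [-32.6  80.6] 220 [-24.7  80.9] 230 [-17.   79.8] 240 [-9.5 77.4] 250 [-2.6 73.7] 260 [ 3.6 68.8] 270 [ 8.9 63. ] 280 [13.  56.4] 290 [16.  49.1] 300 [17.6 41.4] 310 [17.9 33.6] 320 [16.8 25.8] 330 [14.3 18.4] 340 [10.7 11.4] 350 [5.8 5.2] 360 [0. 0.]
```

View pics/gap0.png

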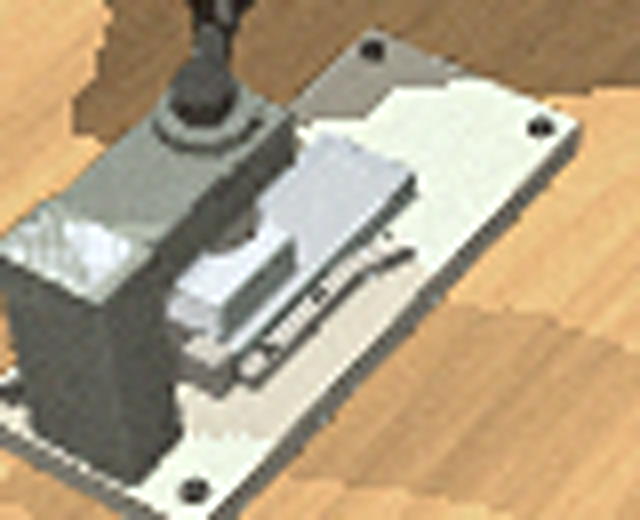

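The picture shows the pad above the block at about crop (240,235). Its lower face is at z≈75±3, so the gap is about 18 mm, or roughly 400° ±60°. I'll start winding.

```bash
python3 -m jog '[[[-3.3,-2.2,0,0,0,0],[-6.7,-4.2,0,0,0,0],[-10.2,-5.8,0,0,0,0],[-13.9,-7.1,0,0,0,0],[-17.7,-8,0,0,0,0],[-21.6,-8.7,0,0,0,0],[-25.5,-9,0,0,0,0],[-29.4,-9,0,0,0,0],[-33.3,-8.6,0,0,0,0],[-37.2,-7.9,0,0,0,0]]]'; python3 -c "
from h import *;s=arm.read_state();print(s['force'],s['moment'],s['tool_pos'])"
```

```text
time_s: 25.45
tool_pos: [0.5639, 0.1249, 0.1734]
tcp_rot: [-0.038, 1.563, 0.035]
force: [8.0, 5.8, -4.4]
width: 0.0203
[ 8.04085712  5.76064149 -4.38378723] [ 0.78664583 -1.45439832  0.03602069] [0.56392476 0.12490369 0.17341731]
```

```bash
cat > arc.py <<'E'
import numpy as np,sys
from plant import arm
cx,cy=574.2,168.6
s=arm.read_state();x,y=np.array(s["tool_pos"][:2])*1000
t0=np.arctan2(y-cy,x-cx);r=np.hypot(x-cx,y-cy);f=s["force"]
print("time",s["time_s"],"theta",np.degrees(t0).round(1),"r",r.round(2),"tang",round(float(-(f[0]*np.sin(t0)-f[1]*np.cos(t0))),2),"rad",round(float(f[0]*np.cos(t0)+f[1]*np.sin(t0)),2),"fz",round(float(f[2]),1))
for st in map(float,sys.argv[1:]):
    print(st,[[float(np.round(cx+45*np.cos(t0-np.radians(st*i))-x,1)),float(np.round(cy+45*np.sin(t0-np.radians(st*i))-y,1))] for i in range(1,11)])
E
python3 arc.py 11
```

```text
time 25.45 theta -103.2 r 44.89 tang 6.51 rad -7.45 fz -4.4
11.0 [[-8.2, 2.7], [-15.7, 6.9], [-22.2, 12.6], [-27.6, 19.3], [-31.5, 27.0], [-33.9, 35.3], [-34.7, 43.9], [-33.9, 52.5], [-31.4, 60.7], [-27.4, 68.4]]
```

```bash
python3 -m jog '[[[-8.2,2.7,0,0,0,0],[-15.7,6.9,0,0,0,0],[-22.2,12.6,0,0,0,0],[-27.6,19.3,0,0,0,0],[-31.5,27,0,0,0,0],[-33.9,35.3,0,0,0,0],[-34.7,43.9,0,0,0,0],[-33.9,52.5,0,0,0,0],[-31.4,60.7,0,0,0,0],[-27.4,68.4,0,0,0,0]]]'; python3 arc.py 11
```

```text
time_s: 26.7
tool_pos: [0.5362, 0.1924, 0.1733]
tcp_rot: [-0.039, 1.565, 0.033]
force: [-1.3, -6.3, 5.2]
width: 0.0201
time 26.7 theta 147.9 r 44.89 tang 6.05 rad -2.27 fz 5.2
11.0 [[5.2, 6.9], [11.6, 12.6], [19.1, 17.0], [27.2, 19.8], [35.7, 21.1], [44.4, 20.7], [52.7, 18.7], [60.6, 15.1], [67.6, 10.1], [73.5, 3.8]]
```

```bash
python3 -m jog '[[[5.2,6.9,0,0,0,0],[11.6,12.6,0,0,0,0],[19.1,17,0,0,0,0],[27.2,19.8,0,0,0,0],[35.7,21.1,0,0,0,0],[44.4,20.7,0,0,0,0],[52.7,18.7,0,0,0,0],[60.6,15.1,0,0,0,0],[67.6,10.1,0,0,0,0],[73.5,3.8,0,0,0,0]]]'; python3 arc.py 2 4; python3 gap.py 1|tr ';' '\n'|grep -E '^ *21[3-9] 20[5-9]'
```

```text
time_s: 27.95
tool_pos: [0.609, 0.1977, 0.1734]
tcp_rot: [-0.039, 1.566, 0.036]
force: [-4.3, 5.2, 4.1]
width: 0.0204
time 27.95 theta 39.9 r 45.4 tang 6.72 rad 0.02 fz 4.1
2.0 [[0.7, -1.5], [1.6, -2.7], [2.5, -4.0], [3.4, -5.3], [4.2, -6.7], [4.9, -8.1], [5.6, -9.5], [6.3, -10.9], [6.9, -12.3], [7.5, -13.8]]
4.0 [[1.6, -2.7], [3.4, -5.3], [4.9, -8.1], [6.3, -10.9], [7.5, -13.8], [8.4, -16.8], [9.2, -19.8], [9.7, -22.9], [10.1, -26.1], [10.2, -29.2]]
 213 208 [-23, 19, 107] 
 213 209 [-4, -4, 76] 
 214 208 [-4, 1, 76] 
 214 209 [-7, -1, 76] 
 215 206 [1, 6, 72] 
 215 207 [-3, 5, 74] 
 215 208 [-6, 3, 74] 
 215 209 [-6, -1, 69] 
 216 205 [4, 8, 68] 
 216 206 [-2, 9, 71] 
 216 207 [-4, 7, 70] 
 216 208 [-6, 4, 69] 
 216 209 [-9, 2, 69] 
 217 205 [2, 11, 66] 
 217 206 [-3, 11, 69] 
 217 207 [-6, 9, 69] 
 217 208 [-8, 7, 68] 
 217 209 [-9, 3, 66] 
 218 205 [-1, 15, 66] 
 218 206 [-4, 13, 67] 
 218 207 [-8, 12, 68] 
 218 208 [-8, 8, 65] 
 218 209 [-11, 6, 65] 
 219 205 [2, 12, 57] 
 219 206 [1, 9, 55] 
 219 207 [-5, 10, 59] 
 219 208 [-5, 6, 56] 
 219 209 [-9, 5, 58]
```

View pics/gap1.png

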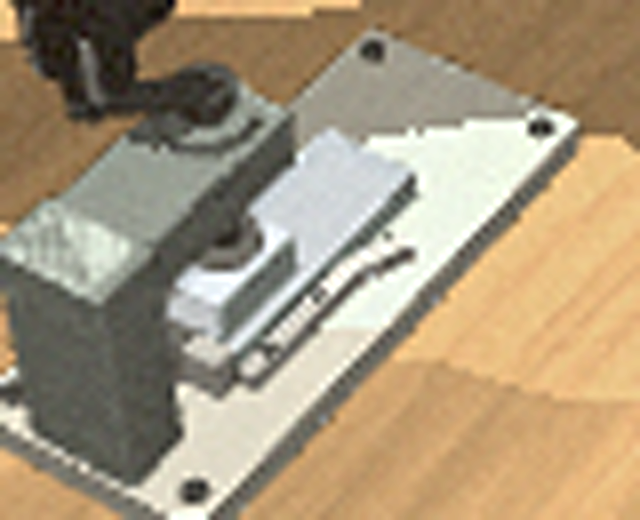

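```bash
python3 -m jog '[[[1.6,-2.7,0,0,0,0],[3.4,-5.3,0,0,0,0],[4.9,-8.1,0,0,0,0],[6.3,-10.9,0,0,0,0],[7.5,-13.8,0,0,0,0],[8.4,-16.8,0,0,0,0],[9.2,-19.8,0,0,0,0],[9.7,-22.9,0,0,0,0],[10.1,-26.1,0,0,0,0],[10.2,-29.2,0,0,0,0]]]'; python3 arc.py 2 3
```

```text
time_s: 29.25
tool_pos: [0.6196, 0.1686, 0.1734]
tcp_rot: [-0.038, 1.565, 0.036]
force: [-1.9, 6.0, 1.3]
width: 0.02
time 29.25 theta -0.0 r 45.43 tang 5.99 rad -1.9 fz 1.3
2.0 [[-0.5, -1.6], [-0.5, -3.1], [-0.7, -4.7], [-0.9, -6.3], [-1.1, -7.8], [-1.4, -9.4], [-1.8, -10.9], [-2.2, -12.4], [-2.6, -13.9], [-3.2, -15.4]]
3.0 [[-0.5, -2.4], [-0.7, -4.7], [-1.0, -7.0], [-1.4, -9.4], [-2.0, -11.6], [-2.6, -13.9], [-3.4, -16.1], [-4.3, -18.3], [-5.3, -20.4], [-6.5, -22.5]]
```

```bash
python3 -m jog '[[[-0.2,-2.4,0,0,0,0],[-0.4,-4.7,0,0,0,0],[-0.7,-7,0,0,0,0],[-1.1,-9.4,0,0,0,0],[-1.7,-11.6,0,0,0,0],[-2.4,-13.9,0,0,0,0],[-3.2,-16.1,0,0,0,0],[-4.1,-18.3,0,0,0,0],[-5.1,-20.4,0,0,0,0],[-6.3,-22.5,0,0,0,0]]]'; python3 arc.py 2
```

```text
time_s: 30.5
tool_pos: [0.6138, 0.1469, 0.1734]
tcp_rot: [-0.038, 1.564, 0.038]
force: [5.7, 3.8, -3.2]
width: 0.0204
time 30.5 theta -28.8 r 45.13 tang 6.08 rad 3.14 fz -3.2
2.0 [[-0.9, -1.3], [-1.7, -2.6], [-2.6, -3.9], [-3.5, -5.2], [-4.5, -6.5], [-5.5, -7.7], [-6.5, -8.8], [-7.6, -10.0], [-8.7, -11.1], [-9.9, -12.1]]
```

```bash
python3 -m jog '[[[-0.9,-1.3,0,0,0,0],[-1.7,-2.6,0,0,0,0],[-2.6,-3.9,0,0,0,0],[-3.5,-5.2,0,0,0,0],[-4.5,-6.5,0,0,0,0],[-5.5,-7.7,0,0,0,0],[-6.5,-8.8,0,0,0,0],[-7.6,-10,0,0,0,0],[-8.7,-11.1,0,0,0,0],[-9.9,-12.1,0,0,0,0]]]'; python3 arc.py 2
```

```text
time_s: 31.75
tool_pos: [0.6046, 0.1354, 0.1735]
tcp_rot: [-0.037, 1.562, 0.039]
force: [9.4, 3.9, -5.0]
width: 0.02
time 31.75 theta -47.5 r 45.04 tang 9.61 rad 3.46 fz -5.0
2.0 [[-1.2, -1.0], [-2.4, -2.0], [-3.7, -3.0], [-4.9, -3.9], [-6.2, -4.7], [-7.6, -5.6], [-9.0, -6.3], [-10.3, -7.1], [-11.8, -7.7], [-13.2, -8.4]]
```

The tangential reading jumped from about 6.3 N to 9.6 N, which suggests contact at about 1.5 times the free effort. I'll confirm with a very small nudge.

```bash
python3 -m jog '[[[-0.2,-0.2,0,0,0,0],[-0.4,-0.4,0,0,0,0],[-0.5,-0.5,0,0,0,0],[-0.6,-0.6,0,0,0,0],[-0.7,-0.7,0,0,0,0],[-0.8,-0.8,0,0,0,0],[-0.9,-0.9,0,0,0,0],[-1,-0.9,0,0,0,0],[-1.1,-1,0,0,0,0],[-1.2,-1.1,0,0,0,0]]]'; python3 arc.py 1;python3 gap.py 2|tr ';' '\n'|grep -E '^ *2(18|19|20|21) 20[5-9]'
```

```text
time_s: 33.0
tool_pos: [0.6041, 0.1349, 0.1735]
tcp_rot: [-0.036, 1.56, 0.04]
force: [9.1, 4.8, -5.2]
width: 0.0202
time 33.0 theta -48.4 r 45.04 tang 9.97 rad 2.42 fz -5.2
1.0 [[-0.6, -0.5], [-1.2, -1.0], [-1.8, -1.5], [-2.4, -2.0], [-3.1, -2.4], [-3.7, -2.9], [-4.3, -3.4], [-5.0, -3.8], [-5.7, -4.2], [-6.3, -4.6]]
 218 205 [1, 12, 63] 
 218 206 [-5, 13, 67] 
 218 207 [-7, 11, 67] 
 218 208 [-8, 8, 65] 
 218 209 [-12, 7, 66] 
 219 205 [3, 11, 57] 
 219 206 [-4, 14, 62] 
 219 207 [-7, 12, 63] 
 219 208 [-9, 10, 62] 
 219 209 [-11, 6, 59] 
 220 205 [-2, 17, 59] 
 220 206 [-6, 16, 61] 
 220 208 [-10, 11, 58] 
 220 209 [-12, 8, 57] 
 221 206 [-6, 17, 57] 
 221 208 [-14, 16, 61] 
 221 209 [-14, 11, 56]
```

It reads 9.97 N and is still rising with the nudge, so the pad is in contact at the right effort. I'll release now.

```bash
python3 -m jog '[[[0,0,0,0,0,0],[0,0,0,0,0,0],[0,0,0,0,0,0],[0,0,0,0,0,0],[0,0,0,0,0,0],[0,0,0,0,0,0],[0,0,0,0,0,0],[0,0,10,0,0,0],[0,0,25,0,0,0],[0,0,45,0,0,0]]]' 75; python3 -m jog '[[[0,0,20,0,0,0],[0,0,40,0,0,0],[0,-30,50,0,0,0],[0,-70,50,0,0,0],[0,-115,50,0,0,0],[0,-160,50,0,0,0],[0,-190,50,0,0,0],[0,-205,50,0,0,0],[0,-205,50,0,0,0],[0,-205,50,0,0,0]]]'; python3 look.py 9; python3 - <<'E'
import cv2,numpy as np
a=cv2.resize(cv2.imread("pics/top9.png")[100:230,95:275],None,fx=3,fy=3,interpolation=cv2.INTER_CUBIC);b=cv2.resize(cv2.imread("pics/side9.png")[165:265,165:280],None,fx=5,fy=5,interpolation=cv2.INTER_CUBIC)[:,:540]
cv2.imwrite("pics/end.png",cv2.resize(np.vstack([a,b]),None,fx=.65,fy=.65))
E
```

```text
time_s: 34.3
tool_pos: [0.6041, 0.1349, 0.2198]
tcp_rot: [-0.036, 1.56, 0.04]
force: [-0.2, 0.3, 0.8]
width: 0.0604
time_s: 35.55
tool_pos: [0.6042, -0.0684, 0.2701]
tcp_rot: [-0.037, 1.56, 0.042]
force: [-0.4, 0.6, -0.4]
width: 0.0604
top plate 427 mean [  0.2 -62.2  34.6] min [-44.7 -98.9  28. ] max [ 46.2 -28.   42.3] [  0.7 -63.7] [90.9 70.7] 0.6
knob [ 27.4 -34.9 196. ] 49
side plate 236 mean [ -6.5 -67.2  34.9] min [ -46.  -104.7   28.1] max [ 27.8 -28.6  41.4] [ -6.7 -67.2] [70.4 77.6] 79.7
knob [ 26.6 -33.4 195.4] 37
```

View pics/end.png

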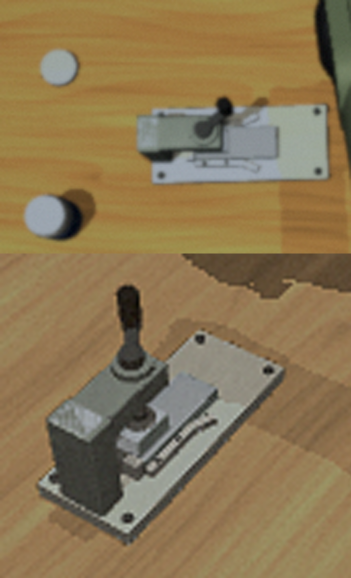

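The picture shows the pad down on the block, the bracket square between the fences, the hand clear, and the can and lid unmoved. I'm handing the job in.

```bash
python3 -c "
from plant import arm;print(arm.close_job())"
```

```text
the job is handed in; nothing more can be done
None
```

The clear bracket is clamped and the job is handed in at about 36 s, under the 72 s limit. No verdict was reported.

- **Seating:** I laid the bracket on the bed with its block towards the column and pushed it from its tail between the fences. It stalled on the end stop: the push rose from 6 to 14 N with only 0.1 mm more travel.
- **Clamping:** I wound the crank about 355° clockwise. Free turning read about 6.3 N (6.7 N stated). It rose to 9.6 N at contact, and a small confirming nudge read 9.97 N and was still rising. That is about 1.5 times the free effort, well below double.
- **Last checks:** The final pictures show the pad on the block, the bracket square between the fences, the hand well clear, and the can and lid where they were. I never reached near the offcut and did not look at it again at the end.
- **Disagreement:** The first camera estimate of the pad gap was 18 ± 3 mm, but contact came at about 15.7 mm. That is inside the error band, and I relied on the force readings.

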